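# Set the glue press and hold its lever while a pendant bonds

## Robot

A 7-joint arm with a two-finger parallel gripper is mounted at the origin on the work surface. World frame = base frame: x ahead of the robot, y to its left, z up, the work surface at z = 0. Lengths are in mm, angles in degrees, forces in N, time in s.
With the tool pointing down it reaches from about 425 to 925 mm from the base axis. Payload 6.8 kg.
Tool frame: the origin (TCP) lies between the finger pads, 19 mm behind the fingertips; this is the grasp point; z points along the fingers, y is the line along which they close (so a half turn about z gives the same grasp; the last joint's range is limited). The gripper opens to 85 mm and grips with 20 to 120 N. Pads are 22 mm wide; open, the fingers measure 114 mm over their backs; the gripper's body (76 mm by 85 mm) begins 54 mm behind the grasp point. The pads swing forward as they close: fully open they stand 13 mm farther back than shut.
Start: joints at [-83.486, 27.33, 1.283, 89.118, -0.659, 63.558, -4.761], TCP at [148.485, 658.482, 250.008] pointing down, gripper open.
Joint ranges: [-169.35, 169.35], [-19.33, 120.38], [-80.79, 83.38], [13.8, 139.57], [-78.32, 258.32], [9.67, 109.79], [-169.56, 169.56]. Speed limits (degrees/s): [136.94, 136.94, 180, 180, 180, 180, 180].

## Interface

Orientations are given as a 3x3 rotation matrix whose columns are the frame's x, y, z axes.
In Python, from rig import bot gives the robot as it stands.
- The arm moves only by the shell command python3 -m inch 'ROWS' [OPENING] [FORCE]. ROWS is JSON, a list of rows, each a list of 4 numbers: the shift along the tool's x, y, z each as a share of 0.1 m, from -1 to 1, then the turn about the tool's z as a share of 360 degrees, from -1 to 1. In form: [[tx, ty, tz, turn], ...]. A call has 1 to 10 rows; each row is the pose to reach, as a shift and turn from the pose commanded when the call began, along the tool's axes at that moment, turning the shorter way round; what a row does not reach only later rows make up. A row lasts 1/10 s, in which the tool goes at most 50 mm and 8.59 degrees, less where a joint would pass 70% of its speed; a pose out of reach is approached as far as the arm can. A call with a number of a shift or a turn outside -1 to 1 is refused whole. A call with a gripper value outside its range is refused whole. OPENING is the opening, from 0 (shut) to 1 (fully open), set as the call begins (- or left out, the last holds). The fingers move at their own pace and stop on an object; FORCE is the grip in N (left out, the last holds). Time passes only in rows, so rows that repeat a pose let the fingers close. It gives the time, the measured TCP pose, the force, the opening and the grip force at its end, in the units of the state.
- bot.sense(): the state, without advancing time (a new reading comes with each control period).
- bot.read_camera(name): name is "scene" or "top" or "wrist"; returns a dict with "color" (384x512x3 uint8, red, green, blue), "camera_matrix" (3x3 intrinsics, pixels), "world_from_camera" (4x4, takes a point from camera to world coordinates). Camera axes: x right, y down, z forward; pixel columns grow to the right and rows downward; lengths in mm; the calibration is good to about 2 mm. A picture is of the moment at which its call begins. There is no depth.
- bot.finish_job(): hands the job in; it is judged then, once.
The state is a dict: "clock": time; "joints": joint angles; "joint_velocities": joint speeds; "joint_efforts": joint torques, N m; "tool_pos": TCP position; "tool_rot": TCP orientation; "ft_force": force on the tool from outside, world axes, zero at the start; "wrist_torque": the same for the moment, N m; "width": opening from 0.0 (shut) to 1.0 (fully open); "finger_force": force on a finger pad.
Only numpy, scipy, OpenCV 4.12 (cv2) and the standard library are available. Lean on these libraries where they do the work, as an engineer would, in place of code of your own. Each camera call takes 0.05 s, during which the arm holds its last target. There are 200 camera calls.

## Task

A freshly glued pendant lies in the nest of the small blue bench press on the bead-work table. Turn the black handwheel on the press's column clockwise (seen from above) until its white pointer lines up with the red mark, which brings the press head down to the right height; then push the sprung lever down by its red handle, with the fingers, until the lever is level, so that the rubber pad presses the pendant, and finish while still holding it level: do not let go, and do not slam it far past level. Leave the pendant in its nest and the beads, tools and other things on the table undisturbed.

Things in the scene. Friction and masses are not known exactly. Their poses are not given: they have to be found in the camera images.
- press: blue glue press fixed to the table: base plate 160 (x) x 340 (y) x 16 mm high; origin under the plate's centre, z up. In its frame: a steel column stands at (0, -120), with a white dial plate (diameter 100, top at z 135 mm) and above it the black handwheel; the nest block (70 x 70, top z 36) is centred at (0, -30); the lever runs from the press head towards +y.
- wheel_grip (a point): on the handwheel's vertical axis at the TCP height for a grasp from above, z 165 mm. The wheel is a plain black disc, diameter 54, z 150 to 174 mm, on a thin hub; the space round and beneath its rim is clear down to the dial plate (z 135). Grasp it across its diameter at any yaw, turn up to about 1.3 rad a grasp. It stays where left (friction 0.2 N m) and keeps its height.
- handwheel (a joint): turn of the handwheel, rad, growing clockwise seen from above; stops at 0 and 4.6; starts between 0 and 0.9. At 0 the white pointer on its top points to the press's -x; the red mark on the white dial plate is at 3.60 (small black ticks every 0.6 from 0). Each rad lowers the press head (with lever, ram and pad) by 5 mm.
- lever_pivot (a point): the lever's hinge axis (horizontal, along the press's x), at the press's x 0, y -5 mm; 120 mm above the table with the handwheel at 0, and 102 mm with it at the red mark.
- lever (a joint): lever angle, rad: 0 = at rest, sprung up 0.5 rad (29 deg) above level, pointing to the press's +y; grows as the handle goes down; 0.50 = level; hard stop 0.85. A spring always lifts it back to 0: pushing at the handle takes about 3 N at the start, 6 to 9 N at level. With the handwheel set, the pad meets the pendant at about 0.18.
- handle: red handle of the lever: rounded bar 30 wide (its x) x 70 long (its y, along the lever) x 20 mm thick (its z); origin at its centre, 160 mm from the hinge axis. With the wheel set and the lever level its top is level, z 112 mm. Push it down with closed fingertips or take it across its 30 mm from above; beneath it is only the base plate (z 16).
- pad: round black rubber pad, diameter 28 mm, 10 mm thick, beneath the ram of the press head; origin at the centre of its underside. Its own spring gives by up to 16 mm (2 N to start, 0.7 N per mm): at level lever and set wheel it presses the pendant with about 7 N.
- pendant: round brass pendant with a pink glass dome, diameter 32, 14 mm high, loose in a round nest 6 mm deep right under the pad; origin at the centre of its underside.
- tray_a: white bead tray 80 x 120 x 22 mm, beside the press; bystander; origin at the centre of its underside
- tray_b: white bead tray 120 x 120 x 22 mm; bystander; origin at the centre of its underside
- tray_c: white bead tray 120 x 120 x 22 mm; bystander; origin at the centre of its underside
- glue: yellow glue bottle, diameter 34, 85 mm high, beside the press; bystander; origin at the centre of its underside
- pliers: blue-handled pliers, 140 long, 12 mm high, lying on the robot's side of the press; bystander; origin at the joint of the pliers, on the table
- jar: amber jar with a metal cap, diameter 60, 70 mm high; bystander; origin at the centre of its underside
- spool: clear spool, diameter 60, 34 mm high; bystander; origin at the centre of its underside

How it is judged (in metres and radians):
On the way, in this order (a step that is already met when the one before it is completed fails the run):
1. the handwheel's pointer is at the red mark and the lever is still up (value of joint handwheel between 3.45 and 3.75 rad and value of joint lever below 0.15 rad), for 0.2 s.
2. the lever is held level by its handle, the pad pressing the pendant (value of joint handwheel between 3.45 and 3.75 rad and value of joint lever between 0.4 and 0.6 rad and contact force between pad and pendant above 3 N and contact force between the fingers and handle above 1.5 N), for 0.5 s.
At the end, for the whole second after the job is handed in: Fingers still push the handle (over 1.5 N); lever level within 0.10 rad (0.40 to 0.60) and still; handwheel within 0.15 rad of the red mark (3.45 to 3.75); pad presses the pendant with over 3 N; pendant flat in its nest, within 5 mm of the pad axis (all of step 2 and velocity of joint lever between -0.1 and 0.1 rad/s and horizontal distance between pendant and pad below 0.005 m and angle between pendant's own z axis and vertical below 0.1 rad); the arm keeps its last pose, push and grip.
It fails at once if the lever is slammed far past level (over 0.75 rad) (value of joint lever above 0.75 rad).
It fails at once if a bystander is moved by over 20 mm (distance of any of tray_a, tray_b, tray_c, glue, pliers, jar, spool from where it was at the start of the episode above 0.02 m).
It fails at once if the pendant is knocked out of its nest (horizontal distance between pendant and pad above 0.01 m).
It also fails if it takes over 72 s, if anything falls off the work surface, if the arm or the gripper's body presses on something with over 40 N, if the wrist force passes 120 N, or if a joint passes its speed limit or range.

## Working session

There is one attempt and no reset: what is moved stays moved. The work goes in short steps, Python scripts to look and compute and a shell command to move; the robot and the scene stay as the last step left them, time stands still between calls to the robot, and variables do not carry over. Pictures are saved under pics/ and viewed, at most 10 in all, crops included, and the job is handed in when it is done.

```bash
mkdir -p pics; ls; cat > h.py <<'E'
import numpy as np, cv2
from rig import bot
def cam(n,save=None):
    d=bot.read_camera(n)
    if save: cv2.imwrite('pics/'+save,cv2.cvtColor(d['color'],cv2.COLOR_RGB2BGR))
    return d
def ray(d,u,v):
    K=np.array(d['camera_matrix']);T=np.array(d['world_from_camera'])
    r=T[:3,:3]@np.linalg.inv(K)@[u,v,1]; return T[:3,3],r/np.linalg.norm(r)
def onz(d,u,v,z):
    o,r=ray(d,u,v); return o+r*(z-o[2])/r[2]
def tri(a,b):
    (o1,r1),(o2,r2)=a,b
    s=np.linalg.lstsq(np.c_[r1,-r2],o2-o1,rcond=None)[0]
    p,q=o1+s[0]*r1,o2+s[1]*r2
    return (p+q)/2,np.linalg.norm(p-q)
E
python3 - <<'E'
from h import *
a=cam('top','top0.png');b=cam('scene','scene0.png')
s=bot.sense();print(s['clock'],s['tool_pos'],s['tool_rot'],s['width'])
for d in(a,b):print(np.round(d['camera_matrix'],1),np.round(d['world_from_camera'],3))
E
```

```text
pics
0.1 [148.39834535 657.97990562 249.13020274] [[-9.75504058e-01  2.19981297e-01 -2.48258394e-04]
 [ 2.19981407e-01  9.75502702e-01 -1.63081270e-03]
 [-1.16571560e-04 -1.64547664e-03 -9.99998639e-01]] 0.9982507411496035
[[373.1   0.  254. ]
 [  0.  373.1 191.5]
 [  0.    0.    1. ]] [[ 2.600000e-02 -9.930000e-01  1.170000e-01  4.389510e+02]
 [-1.000000e+00 -2.500000e-02  8.000000e-03 -1.098000e+01]
 [-5.000000e-03 -1.170000e-01 -9.930000e-01  1.210781e+03]
 [ 0.000000e+00  0.000000e+00  0.000000e+00  1.000000e+00]]
[[475.2   0.  254.7]
 [  0.  475.2 195.9]
 [  0.    0.    1. ]] [[-1.350000e-01  5.640000e-01 -8.150000e-01  1.692019e+03]
 [ 9.910000e-01  6.200000e-02 -1.210000e-01  1.560680e+02]
 [-1.700000e-02 -8.230000e-01 -5.670000e-01  9.101650e+02]
 [ 0.000000e+00  0.000000e+00  0.000000e+00  1.000000e+00]]
```

View pics/top0.png

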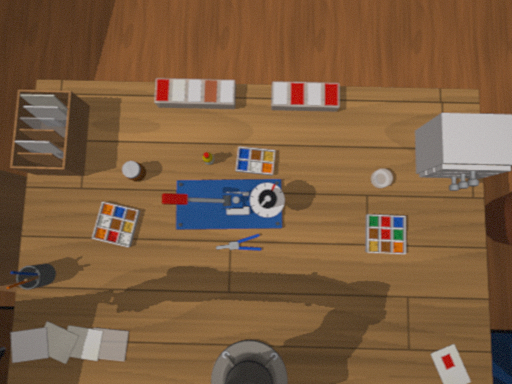

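View pics/scene0.png

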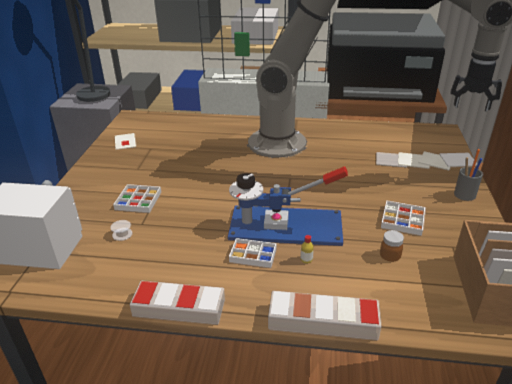

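The top view shows the blue press at about (177–283, 180–230), with the wheel at (267,199), the red handle at (174,199) and its +y pointing image-left (world +y). In the scene view the wheel is at (246,181) and the handle at (335,176).

```bash
python3 - <<'E'
from h import *
a=cam('top');b=cam('scene')
def blobs(d,lo,hi,roi):
    h=cv2.cvtColor(d['color'],cv2.COLOR_RGB2HSV);m=cv2.inRange(h,lo,hi)
    k=np.zeros_like(m);x0,x1,y0,y1=roi;k[y0:y1,x0:x1]=255;m&=k
    n,l,s,c=cv2.connectedComponentsWithStats(m);i=1+np.argmax(s[1:,4]);return l==i,c[i],s[i]
mt,ct,st=blobs(a,(100,120,50),(125,255,255),(165,295,170,240));print('base top',ct,st)
r=cv2.minAreaRect(cv2.findContours(mt.astype(np.uint8),0,2)[0][0]);box=cv2.boxPoints(r)
P=np.array([onz(a,u,v,16) for u,v in box]);print(np.round(P),P.mean(0))
wt=blobs(a,(0,0,0),(179,255,60),(250,284,183,216));ws=blobs(b,(0,0,0),(179,255,60),(225,265,165,200));print(wt[1:],ws[1:])
print('wheel',tri(ray(a,*wt[1]),ray(b,*ws[1])),onz(a,*wt[1],174))
def red(d,roi):
    h=d['color'].astype(int);m=((h[...,0]>110)&(h[...,1]<60)&(h[...,2]<60)).astype(np.uint8)
    k=np.zeros_like(m);x0,x1,y0,y1=roi;k[y0:y1,x0:x1]=1;m&=k
    n,l,s,c=cv2.connectedComponentsWithStats(m);i=1+np.argmax(s[1:,4]);return c[i],s[i]
ht=red(a,(155,195,185,212));hs=red(b,(315,360,160,190));print(ht,hs)
print('handle',tri(ray(a,*ht[0]),ray(b,*hs[0])))
c=a['color'][170:240,150:300];cv2.imwrite('pics/crop0.png',cv2.resize(c[...,::-1],None,fx=5,fy=5,interpolation=cv2.INTER_CUBIC))
E
```

```text
base top [220.11131222 205.49230769] [ 177  180  105   49 3315]
[[456. 241.  16.]
 [611. 249.  16.]
 [619. -88.  16.]
 [465. -90.  16.]] [537.63042732  77.98202501  16.        ]
(array([267.83928571, 197.98214286]), array([259, 190,  17,  18, 168], dtype=int32)) (array([245.34408602, 181.70967742]), array([237, 174,  18,  15, 186], dtype=int32))
wheel (array([545.02537944, -41.47357228, 159.6986472 ]), np.float64(1.443950684082985)) [543.68577139 -41.76392461 174.        ]
(array([173.86166008, 198.43083004]), array([162, 193,  26,  11, 253], dtype=int32)) (array([334.89617486, 174.40983607]), array([323, 167,  24,  16, 183], dtype=int32))
handle (array([533.81849252, 215.23624974, 195.13919761]), np.float64(1.5197202534400351))
```

View pics/crop0.png

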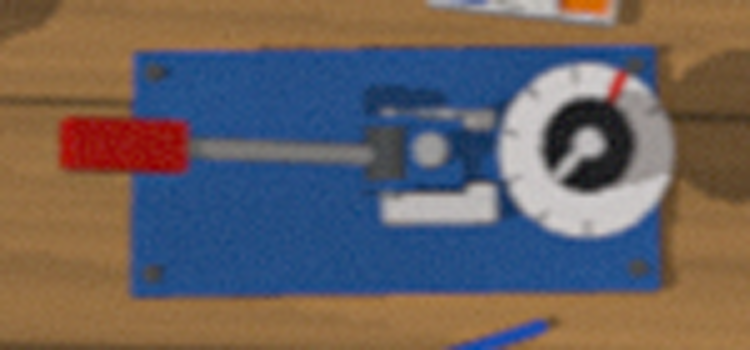

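The crop shows the red handle at left, the wheel at crop (590,143) with its pointer down-left at about 0.7 rad, and the red mark up-right at about 3.6. The press yaw is about +2.3°. I'll move towards the wheel at z 250.

```bash
python3 -m inch '[[-0.45,-0.5,0,0],[-0.9,-1,0,0],[-0.9,-1,0,0],[-0.9,-1,0,0]]' 1
python3 -m inch '[[-0.45,-0.5,0,0],[-0.9,-1,0,0],[-0.9,-1,0,0],[-0.9,-1,0,0]]'
```

```text
clock: 0.6
tool_pos: [218.6, 536.4, 250.1]
tool_rot: [[-0.974, 0.227, 0.002], [0.227, 0.974, -0.003], [-0.002, -0.002, -1.0]]
ft_force: [-0.7, 0.5, 0.6]
width: 1.0
finger_force: 0.0
clock: 1.0
tool_pos: [283.0, 419.5, 250.0]
tool_rot: [[-0.974, 0.227, 0.001], [0.227, 0.974, -0.002], [-0.001, -0.002, -1.0]]
ft_force: [0.4, 0.1, 0.3]
width: 0.999
finger_force: 0.0
```

```bash
for i in 1; do python3 -m inch '[[-0.45,-0.5,0,0],[-0.9,-1,0,0],[-0.9,-1,0,0],[-0.9,-1,0,0]]' >/dev/null
python3 -m inch '[[-0.45,-0.5,0,0],[-0.9,-1,0,0],[-0.9,-1,0,0],[-0.9,-1,0,0]]' >/dev/null
python3 -m inch '[[-0.45,-0.5,0,0],[-0.9,-1,0,0],[-0.9,-1,0,0],[-0.9,-1,0,0]]' >/dev/null
python3 -m inch '[[-0.45,-0.5,0,0],[-0.9,-0.97,0,0],[-0.9,-0.97,0,0],[-0.9,-0.97,0,0],[-0.9,-0.97,0,0]]'; done
python3 - <<'E'
from h import *
d=cam('wrist','w1.png');s=bot.sense();print(np.round(s['joints'],1),np.round(d['world_from_camera'],3),d['camera_matrix'][0])
E
```

```text
clock: 2.7
tool_pos: [544.4, -40.4, 249.5]
tool_rot: [[-0.976, 0.219, -0.001], [0.219, 0.976, 0.001], [0.001, 0.0, -1.0]]
ft_force: [-1.1, 0.6, 0.1]
width: 1.002
finger_force: 0.0
[-25.1  16.1  27.7 108.4  -8.9  57.6  83.9] [[ 2.17000e-01  9.43000e-01  2.54000e-01  4.80112e+02]
 [ 9.76000e-01 -2.10000e-01 -5.60000e-02 -2.61360e+01]
 [ 1.00000e-03  2.60000e-01 -9.66000e-01  3.73260e+02]
 [ 0.00000e+00  0.00000e+00  0.00000e+00  1.00000e+00]] [311.9154692    0.         253.71358599]
```

View pics/w1.png

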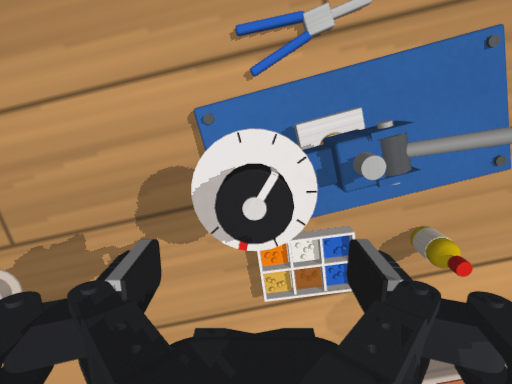

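The wrist view shows the wheel hub at (254,208), the pointer tip at about (275,174) and the red mark at about (243,246). Both fingers are clear of everything. Next I measure the centre and the pointer angle.

```bash
cat >> h.py <<'E'
def wheel(d,cz=174):
    "pointer angle and centre (world) from the wrist view: black disc on the white dial"
    g=d['color'].astype(int);H=cv2.cvtColor(d['color'],cv2.COLOR_RGB2HSV)
    return g,H
E
python3 - <<'E'
from h import *
d=cam('wrist');a=cam('top')
g=d['color'].astype(int)
k=(g.max(2)<60).astype(np.uint8);k[:140]=0;k[260:]=0;k[:,:195]=0;k[:,315:]=0
n,l,s,c=cv2.connectedComponentsWithStats(k);i=1+np.argmax(s[1:,4])
hull=cv2.convexHull(cv2.findContours((l==i).astype(np.uint8),0,2)[0][0]);e=cv2.fitEllipse(hull);print(e)
# white pixels in the disc hull = pointer+hub
m=np.zeros(k.shape,np.uint8);cv2.drawContours(m,[hull],0,1,-1);m=cv2.erode(m,np.ones((5,5),np.uint8))
w=(m>0)&(g.min(2)>120);vv,uu=np.nonzero(w);P=np.array([onz(d,u,v,174) for u,v in zip(uu,vv)])
C=onz(d,*e[0],174);print('centre at 174',C,len(P))
r=P-C;n_=np.hypot(r[:,0],r[:,1]);f=r[(n_>12)&(n_<26)].mean(0);print('ptr dir',f)
yaw=np.deg2rad(2.4)
ang=lambda v:(np.arctan2(v[1],-v[0])-yaw)%(2*np.pi) if 0 else ( -(np.arctan2(v[1],v[0])-yaw-np.pi))%(2*np.pi)
print('ptr',ang(f))
R=(g[...,0]>150)&(g[...,1]<60)&(g[...,2]<60);R[:230]=0;R[255:]=0;R[:,:230]=0;R[:,258:]=0
vv,uu=np.nonzero(R);q=np.array([onz(d,u,v,135) for u,v in zip(uu,vv)]).mean(0);print('red',q,ang(q-C))
# top-view black disc
t=a['color'].astype(int);kt=(t.max(2)<60).astype(np.uint8);kt[:183]=0;kt[216:]=0;kt[:,:250]=0;kt[:,284:]=0
n,l,s,c=cv2.connectedComponentsWithStats(kt);i=1+np.argmax(s[1:,4]);h=cv2.convexHull(cv2.findContours((l==i).astype(np.uint8),0,2)[0][0]);et=cv2.fitEllipse(h)
print('tri',tri(ray(d,*e[0]),ray(a,*et[0])),et)
E
```

```text
((253.16725158691406, 204.52381896972656), (77.28174591064453, 79.62712860107422), 176.03573608398438)
centre at 174 [540.26441166 -39.12332821 174.        ] 678
ptr dir [-1.23192830e+01  1.34035640e+01  1.82190445e-16]
ptr 0.8694135742578348
red [585.62020164 -58.60744178 135.        ] 3.5892273254979496Traceback (most recent call last):
  File "<stdin>", line 19, in <module>
    return _wrapfunc(a, 'argmax', axis=axis, out=out, **kwds)
    return bound(*args, **kwds)
ValueError: attempt to get argmax of an empty sequence
```

```bash
python3 -m inch '[[0.02,-0.01,0,-0.02],[0.02,-0.01,0.2,-0.043],[0.02,-0.01,0.4,-0.065],[0.02,-0.01,0.6,-0.083],[0.02,-0.01,0.75,-0.083],[0.02,-0.01,0.85,-0.083],[0.02,-0.01,0.85,-0.083],[0.02,-0.01,0.85,-0.083]]' 1
python3 -m inch '[[0,0,0,0],[0,0,0,0],[0,0,0,0],[0,0,0,0],[0,0,0,0],[0,0,0,0],[0,0,0,0],[0,0,0,0]]' 0 60
```

```text
clock: 3.65
tool_pos: [542.0, -42.6, 165.4]
tool_rot: [[-0.955, -0.296, 0.0], [-0.296, 0.955, 0.0], [-0.0, 0.0, -1.0]]
ft_force: [-0.0, 0.4, 0.3]
width: 0.999
finger_force: 0.0
clock: 4.45
tool_pos: [541.6, -40.6, 166.4]
tool_rot: [[-0.955, -0.296, -0.0], [-0.296, 0.955, 0.004], [-0.001, 0.004, -1.0]]
ft_force: [-6.0, 7.4, 11.8]
width: 0.606
finger_force: 61.2
```

```bash
python3 -m inch '[[0.0,0.02,0,0.02],[0,0.02,0,0.04],[0,0.02,0,0.06],[0,0.02,0,0.08],[0,0.02,0,0.1],[0,0.02,0,0.12],[0,0.02,0,0.14],[0,0.02,0,0.16],[0,0.02,0,0.17],[0,0.02,0,0.17]]'
python3 -m inch '[[0,0,0,0],[0,0,0,0],[0,0,0,0],[0,0,0,0],[0,0,0,0]]' 1
python3 -m inch '[[0,0,-0.3,0],[0,0,-0.6,0],[0,0,-0.6,-0.02],[0,0,-0.6,-0.04],[0,0,-0.6,-0.06],[0,0,-0.6,-0.08],[0,0,-0.6,-0.1],[0,0,-0.6,-0.12],[0,0,-0.6,-0.12]]' 1
python3 - <<'E'
from h import *
d=cam('wrist','w2.png')
np.savez('w2.npz',**d)
E
```

```text
clock: 5.45
tool_pos: [542.0, -38.9, 166.4]
tool_rot: [[-0.719, 0.695, 0.001], [0.695, 0.719, 0.004], [0.001, 0.004, -1.0]]
ft_force: [-3.0, 6.7, 10.4]
width: 0.61
finger_force: 61.7
clock: 5.95
tool_pos: [541.1, -41.6, 164.9]
tool_rot: [[-0.719, 0.695, -0.0], [0.695, 0.719, -0.0], [-0.0, -0.0, -1.0]]
ft_force: [0.4, -0.5, -0.1]
width: 0.998
finger_force: 0.0
clock: 6.85
tool_pos: [541.1, -41.6, 225.0]
tool_rot: [[-1.0, 0.014, -0.0], [0.014, 1.0, 0.0], [0.0, 0.0, -1.0]]
ft_force: [0.2, -0.1, -0.4]
width: 0.995
finger_force: 0.0
```

View pics/w2.png

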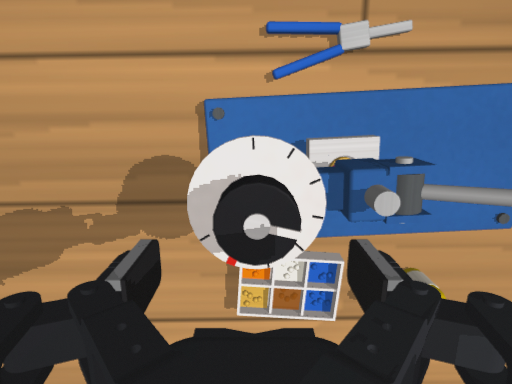

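The pointer is now at about 1.8 rad (hub (257,227), tip (300,235)). The grip pulled the TCP about 3 mm towards +y, so I correct the centre and turn about 50°.

```bash
python3 -m inch '[[-0.01,0.03,0.2,0],[-0.01,0.03,0.4,0],[-0.01,0.03,0.6,0],[-0.01,0.03,0.6,0],[-0.01,0.03,0.6,0]]' 1
python3 -m inch '[[0,0,0,0],[0,0,0,0],[0,0,0,0],[0,0,0,0],[0,0,0,0],[0,0,0,0],[0,0,0,0],[0,0,0,0]]' 0 60
python3 -m inch '[[0.0,0,0,0.02],[0,0,0,0.04],[0,0,0,0.06],[0,0,0,0.08],[0,0,0,0.1],[0,0,0,0.12],[0,0,0,0.14],[0,0,0,0.14],[0,0,0,0.14]]'
python3 -m inch '[[0,0,0,0],[0,0,0,0],[0,0,0,0],[0,0,0,0],[0,0,0,0]]' 1
python3 -m inch '[[0,0,-0.3,0],[0,0,-0.6,0],[0,0,-0.6,-0.02],[0,0,-0.6,-0.04],[0,0,-0.6,-0.06],[0,0,-0.6,-0.08],[0,0,-0.6,-0.1],[0,0,-0.6,-0.12],[0,0,-0.6,-0.14],[0,0,-0.6,-0.14]]' 1
cat >> h.py <<'E'
def ptr(d,C=(542.2,-39.),yaw=np.deg2rad(2.4)):
    "pointer and red-mark angles: sample world rings, white on the disc's top, red on the dial"
    P=np.array(d['world_from_camera']);W=np.linalg.inv(P);K=np.array(d['camera_matrix']);th=np.arange(0,2*np.pi,.01)
    def samp(r,z):
        a=np.pi+yaw-th;X=np.c_[C[0]+r*np.cos(a),C[1]+r*np.sin(a),0*th+z]
        p=(X@W[:3,:3].T+W[:3,3])@K.T;p=p[:,:2]/p[:,2:]
        return cv2.remap(d['color'],p[:,0].astype(np.float32),p[:,1].astype(np.float32),1)[:,0].astype(int)
    mean=lambda w:np.angle((w*np.exp(1j*th)).sum())%(2*np.pi) if w.any() else None
    a=[(r,mean(samp(r,175).min(1)>140)) for r in(11,14,17,20)]
    b=[]
    for r in(38,42,46):
        s=samp(r,135);b.append((r,mean((s[:,0]>140)&(s[:,1]<70))))
    return a,b
E
python3 - <<'E'
from h import *
print(ptr(dict(np.load('w2.npz'))))
d=cam('wrist','w3.png');print(ptr(d));print(np.round(bot.sense()['joints'],1))
E
```

```text
clock: 7.4
tool_pos: [542.2, -38.5, 165.2]
tool_rot: [[-1.0, 0.016, -0.001], [0.016, 1.0, -0.0], [0.001, -0.0, -1.0]]
ft_force: [0.5, -0.4, -0.8]
width: 0.999
finger_force: 0.0
clock: 8.2
tool_pos: [542.9, -39.9, 166.6]
tool_rot: [[-1.0, 0.016, 0.002], [0.016, 1.0, -0.001], [-0.002, -0.001, -1.0]]
ft_force: [-1.7, -4.2, 8.7]
width: 0.607
finger_force: 62.3
clock: 9.1
tool_pos: [543.0, -39.7, 166.7]
tool_rot: [[-0.625, 0.781, 0.002], [0.781, 0.625, -0.001], [-0.002, 0.001, -1.0]]
ft_force: [-1.5, -3.3, 9.2]
width: 0.613
finger_force: 62.5
clock: 9.6
tool_pos: [542.2, -38.2, 164.9]
tool_rot: [[-0.626, 0.78, -0.0], [0.78, 0.626, 0.0], [0.0, -0.0, -1.0]]
ft_force: [-0.7, -0.1, 0.2]
width: 0.996
finger_force: 0.0
clock: 10.6
tool_pos: [542.1, -38.4, 225.0]
tool_rot: [[-1.0, 0.014, -0.0], [0.014, 1.0, 0.0], [0.0, 0.0, -1.0]]
ft_force: [-0.3, -0.1, -0.4]
width: 1.0
finger_force: 0.0
([(11, np.float64(1.945)), (14, np.float64(1.9300000000000002)), (17, np.float64(1.915)), (20, np.float64(1.9000000000000001))], [(38, None), (42, None), (46, np.float64(3.635))])
([(11, np.float64(2.83)), (14, np.float64(2.815)), (17, np.float64(2.8)), (20, np.float64(2.79))], [(38, None), (42, None), (46, np.float64(3.6599999999999997))])
[-27.7  18.   31.  110.4 -11.3  54.6  97.7]
```

View pics/w3.png

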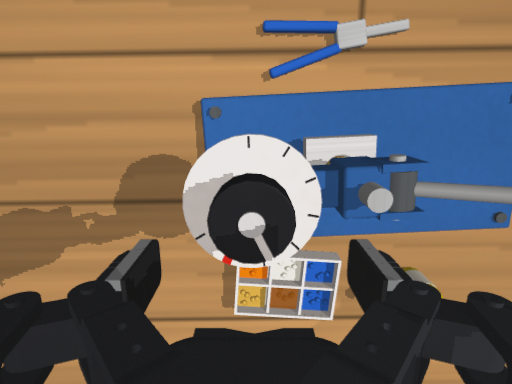

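The pointer reads 2.74 rad once the centre offset is removed, so 0.86 rad (49°) remains.

```bash
python3 -m inch '[[-0.01,-0.01,0.2,0],[-0.01,-0.01,0.4,0],[-0.01,-0.01,0.6,0],[-0.01,-0.01,0.6,0],[-0.01,-0.01,0.6,0]]' 1 >/dev/null
python3 -m inch '[[0,0,0,0],[0,0,0,0],[0,0,0,0],[0,0,0,0],[0,0,0,0],[0,0,0,0],[0,0,0,0],[0,0,0,0]]' 0 60
python3 -m inch '[[0.0,0,0,0.02],[0,0,0,0.04],[0,0,0,0.06],[0,0,0,0.08],[0,0,0,0.1],[0,0,0,0.12],[0,0,0,0.137],[0,0,0,0.137],[0,0,0,0.137]]'
python3 -m inch '[[0,0,0,0],[0,0,0,0],[0,0,0,0],[0,0,0,0],[0,0,0,0]]' 1
python3 -m inch '[[0,0,-0.3,0],[0,0,-0.6,0],[0,0,-0.6,-0.02],[0,0,-0.6,-0.04],[0,0,-0.6,-0.06],[0,0,-0.6,-0.08],[0,0,-0.6,-0.1],[0,0,-0.6,-0.12],[0,0,-0.6,-0.137],[0,0,-0.6,-0.137]]' 1
python3 - <<'E'
from h import *
d=cam('wrist','w4.png');print(ptr(d));print(ptr(d,(541.5,-40)));print(ptr(d,(543,-40)))
E
```

```text
clock: 11.95
tool_pos: [543.9, -40.0, 166.6]
tool_rot: [[-1.0, 0.015, 0.002], [0.015, 1.0, 0.0], [-0.002, 0.0, -1.0]]
ft_force: [-2.3, -1.6, 7.9]
width: 0.61
finger_force: 61.8
clock: 12.85
tool_pos: [543.6, -40.4, 166.6]
tool_rot: [[-0.639, 0.769, 0.001], [0.769, 0.639, -0.0], [-0.001, 0.001, -1.0]]
ft_force: [-3.1, -1.5, 9.2]
width: 0.611
finger_force: 62.4
clock: 13.35
tool_pos: [543.2, -39.2, 165.0]
tool_rot: [[-0.641, 0.768, -0.0], [0.768, 0.641, 0.0], [0.0, 0.0, -1.0]]
ft_force: [0.1, 0.8, 0.1]
width: 1.003
finger_force: 0.0
clock: 14.35
tool_pos: [543.1, -39.4, 225.0]
tool_rot: [[-1.0, 0.014, -0.0], [0.014, 1.0, 0.0], [0.0, 0.0, -1.0]]
ft_force: [0.2, 0.6, 0.3]
width: 1.0
finger_force: 0.0
([(11, np.float64(3.63)), (14, np.float64(3.625)), (17, np.float64(3.6149999999999998)), (20, np.float64(3.6149999999999998))], [(38, None), (42, None), (46, np.float64(3.63))])
([(11, np.float64(3.5199999999999996)), (14, np.float64(3.54)), (17, np.float64(3.545)), (20, np.float64(3.5549999999999997))], [(38, None), (42, None), (46, np.float64(3.6149999999999998))])
([(11, np.float64(3.58)), (14, np.float64(3.5799999999999996)), (17, np.float64(3.585)), (20, np.float64(3.585))], [(38, None), (42, None), (46, np.float64(3.61))])
```

View pics/w4.png

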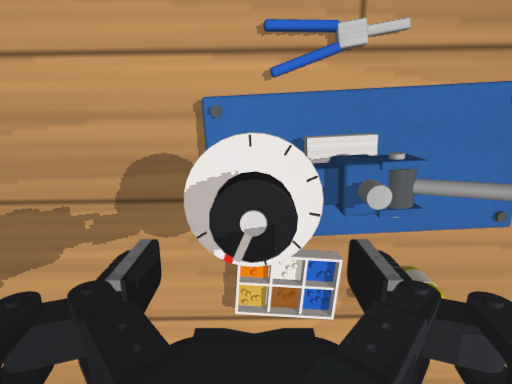

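The pointer (hub (254,223), tip about (235,260)) now lines up with the red mark at (228,258), about 3.59 rad. Next I shut the fingers and move above the handle.

```bash
python3 -m inch '[[0,0,-0.3,0],[0.046,0.4,-0.3,0],[0.046,0.83,-0.3,0],[0.046,0.83,-0.3,0]]' 0 60 >/dev/null
python3 -m inch '[[0.046,0.4,0,0],[0.046,0.83,0,0],[0.046,0.83,0,0]]' >/dev/null
python3 -m inch '[[0.046,0.4,0,0],[0.046,0.84,0,0],[0.046,0.84,0,0],[0.046,0.84,0,0]]'
python3 - <<'E'
from h import *
a=cam('top');b=cam('scene','s5.png');s=bot.sense();print(s['width'],s['tool_pos'])
def red(d,roi):
    h=d['color'].astype(int);m=((h[...,0]>110)&(h[...,1]<60)&(h[...,2]<60)).astype(np.uint8)
    k=np.zeros_like(m);x0,x1,y0,y1=roi;k[y0:y1,x0:x1]=1;m&=k
    n,l,s,c=cv2.connectedComponentsWithStats(m);i=1+np.argmax(s[1:,4]);return c[i],s[i]
hs=red(b,(310,365,155,200));print(hs)
o,r=ray(b,*hs[0]);t=(533-o[0])/r[0];print('handle on plane x=533',o+t*r)
E
```

```text
clock: 15.5
tool_pos: [532.8, 211.6, 254.6]
tool_rot: [[-1.0, 0.014, -0.0], [0.014, 1.0, -0.001], [0.0, -0.001, -1.0]]
ft_force: [-0.7, -1.0, -0.3]
width: -0.0
finger_force: 0.0
-5.250806734073801e-05 [533.21142457 209.29731288 254.85269285]
(array([334.40865385, 179.21153846]), array([323, 172,  24,  16, 208], dtype=int32))
handle on plane x=533 [533.         214.41703587 178.33322953]
```

View pics/s5.png

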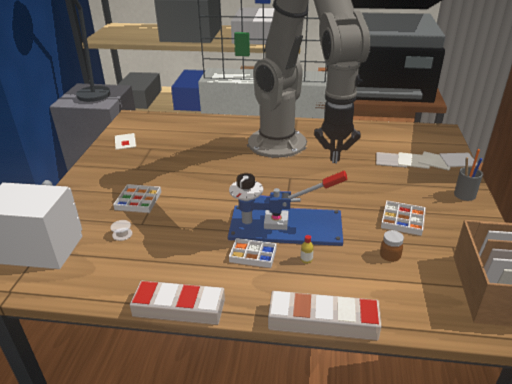

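The scene view shows the shut fingertips at (335,158), straight above the red handle at (334,179). The handle's height of 178 mm matches the set wheel with the lever at rest. I push down gently along the arc.

```bash
python3 -m inch '[[0,0,0.2,0],[0,0,0.35,0],[0,0,0.4,0],[0,0.02,0.45,0],[0,0.04,0.5,0],[0,0.06,0.55,0],[0,0.08,0.6,0],[0,0.08,0.6,0]]'
python3 -m inch '[[0,0.03,0.06,0],[0,0.05,0.12,0],[0,0.07,0.18,0],[0,0.09,0.24,0],[0,0.1,0.30,0],[0,0.11,0.36,0],[0,0.12,0.40,0],[0,0.12,0.40,0],[0,0.12,0.4,0]]'
```

```text
clock: 16.4
tool_pos: [533.2, 219.6, 194.7]
tool_rot: [[-1.0, 0.014, 0.0], [0.014, 1.0, 0.0], [-0.0, 0.0, -1.0]]
ft_force: [-1.2, -0.2, 3.1]
width: 0.002
finger_force: 1.6
clock: 17.3
tool_pos: [533.4, 232.5, 155.1]
tool_rot: [[-1.0, 0.013, 0.001], [0.013, 1.0, 0.002], [-0.001, 0.002, -1.0]]
ft_force: [-2.4, 2.7, 6.2]
width: 0.0
finger_force: 3.0
```

```bash
python3 -m inch '[[0,0.01,0.06,0],[0,0.02,0.12,0],[0,0.03,0.18,0],[0,0.03,0.22,0],[0,0.03,0.25,0],[0,0.03,0.25,0],[0,0.03,0.25,0],[0,0.03,0.25,0],[0,0.03,0.25,0],[0,0.03,0.25,0]]'
python3 - <<'E'
from h import *
b=cam('scene');a=cam('top')
c=b['color'][120:250,200:370];cv2.imwrite('pics/s6.png',cv2.resize(c[...,::-1],None,fx=4,fy=4,interpolation=cv2.INTER_CUBIC))
h=b['color'].astype(int);m=((h[...,0]>110)&(h[...,1]<60)&(h[...,2]<60)).astype(np.uint8);m[:160]=0;m[225:]=0;m[:,:300]=0;m[:,:][:,375:]=0
vv,uu=np.nonzero(m);u,v=uu.mean(),vv.mean();o,r=ray(b,u,v);print(len(uu),o+(532-o[0])/r[0]*r)
print(bot.sense()['ft_force'],bot.sense()['clock'])
E
```

```text
clock: 18.3
tool_pos: [533.5, 235.7, 130.4]
tool_rot: [[-1.0, 0.013, 0.001], [0.013, 1.0, 0.002], [-0.001, 0.002, -1.0]]
ft_force: [-2.8, 2.1, 7.8]
width: 0.005
finger_force: 3.9
157 [532.         234.27874609 101.6212574 ]
[-3.36749314  3.26939239  7.65945712] 18.4
```

View pics/s6.png

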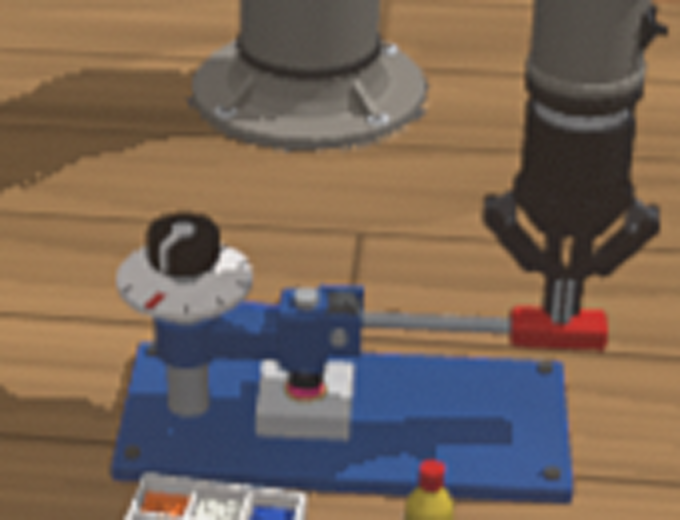

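The crop shows the lever level with the fingers on the handle at crop (560,325), the pad on the pendant at (305,385), and the pointer at the red mark. The measured handle centre is at z 102. I'll hold for a moment, then hand in.

```bash
python3 -m inch '[[0,0,0,0],[0,0,0,0],[0,0,0,0],[0,0,0,0],[0,0,0,0]]'; python3 -c "
from rig import bot
print(bot.finish_job())"
```

```text
clock: 18.9
tool_pos: [533.5, 235.7, 130.4]
tool_rot: [[-1.0, 0.013, 0.001], [0.013, 1.0, 0.002], [-0.001, 0.002, -1.0]]
ft_force: [-3.1, 2.5, 6.9]
width: -0.001
finger_force: 3.9
the job is handed in; nothing more can be done
None
```

I turned the handwheel to the red mark (about 3.59 rad by camera) and handed the job in at 18.9 s with the fingers still holding the lever level (about 7 N) and the pad on the pendant; the hand-in returned no verdict.

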